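# Tip the sorting tray to gather the nuts at its pouring lip

### The arm

A 6-joint arm with a two-finger parallel gripper is mounted at the origin on the work surface. World frame = base frame: x ahead of the robot, y to its left, z up, the work surface at z = 0. Lengths are in m, angles in rad, forces in N, time in s.
With the tool pointing down it reaches from about 0.3 to 0.825 m from the base axis. Payload 5.4 kg.
Tool frame: the origin (TCP) lies on the centre line of the jaws, within the pads' length; the fingertips stand 17 mm ahead of it and the grasp point (between the pads) lies 2 mm behind it; x points along the fingers, z is the direction in which the jaws open and shut, and the axes are right-handed (so a half turn about x gives the same grasp; the last joint's range is limited). The gripper opens to 92 mm and grips with 3 to 60 N. Pads are 20 mm wide; open, the fingers measure 128 mm over their backs; the gripper's body (75 mm by 189 mm) begins 69 mm behind the grasp point.
Start: joints at [1.009, 0.158, 1.597, -0, 1.386, -0.21], TCP at [0.198, 0.54, 0.232] pointing down, gripper open.
Joint ranges: [-2.91, 2.91], [-0.94, 2.29], [0.18, 2.7], [-1.29, 4.43], [0.17, 2.64], [-3, 3]. Speed limits (rad/s): [2.57, 2.57, 3.14, 3.14, 3.14, 3.14].

### API

Orientations are given as a rotation vector (axis times angle).
In Python, from bench import * gives the robot as it stands.
- The arm moves only by the shell command python3 -m pendant 'ROWS' [OPENING] [FORCE]. ROWS is JSON, a list of rows, each a list of 4 numbers: the shift along the tool's x, y, z in mm, then the turn about the tool's x in rad. In form: [[tx, ty, tz, roll], ...]. A call has 1 to 12 rows; each row is the pose to reach, as a shift and turn from the pose commanded when the call began, along the tool's axes at that moment; what a row does not reach only later rows make up. A row lasts 1/12 s, in which the tool goes at most 41.7 mm and 7.16 degrees, less where a joint would pass 70% of its speed; a pose out of reach is approached as far as the arm can. A call with a gripper value outside its range is refused whole. OPENING is the gripper's target within -1 to 1 (shut at 1, half-way at 0, fully open at -1), set as the call begins (- or left out, the last holds). The fingers move at their own pace and stop on an object; FORCE is the grip in N (left out, the last holds). Time passes only in rows, so rows that repeat a pose let the fingers close. It gives the time, the measured TCP pose, the force and the opening at its end, in the units of the state.
- state(): the state, without advancing time (a new reading comes with each control period).
- read_camera(name): name is "scene" or "top" or "wrist"; returns the picture (384x512x3 uint8, red, green, blue); there is no depth.
- camera_params(name): a dict with "fx", "fy", "cx", "cy" (pixels), "origin" and "rotation" of the camera in the world. Camera axes: x right, y down, z forward; pixel columns grow to the right and rows downward; lengths in m; the calibration is good to about 2 mm. A picture is of the moment at which its call begins: read the wrist's pose just before it. camera_params takes no time and is no camera call; for the wrist camera it gives the pose at the moment of the call.
- close_job(): hands the job in, once; it reports no verdict.
The state is a dict: "time_s": time; "joint_pos": joint angles; "qd": joint speeds; "joint_torque": joint torques, N m; "ee_pos": TCP position; "ee_rot": TCP orientation; "contact_force": force on the tool from outside, world axes, zero at the start; "wrist_torque": the same for the moment, N m; "grip_width": finger opening in m.
Only numpy, scipy, OpenCV 4.12 (cv2) and the standard library are available. Lean on these libraries where they do the work, as an engineer would, in place of code of your own. Each camera call takes 0.05 s, during which the arm holds its last target.

### The job

Six nuts lie scattered in the blue sorting tray. Take the tray by the steel grab bar across one corner and raise that corner, so that the tray tips towards its pouring lip with the lip corner left resting on the bench, until all six nuts have slid together into the lip corner. Finish while still holding the tray tipped like that by its bar, steady; spill no nut, keep the tray clear of other things, and leave the oil can, the wheel hub and the spanner alone.

Things in the scene. Friction and masses are not known exactly. Their poses are not given: they have to be found in the camera images.
- tray: Blue sheet-steel sorting tray: square pan 190 x 190 x 42 mm, walls and floor 3 thick, 0.6 kg, loose, flat on the bench. Origin: centre of underside. x axis: the pan's diagonal, from the pouring-lip corner (-x) to the grab-bar corner (+x); y: the other diagonal; z up; each corner 134 mm from the origin. At the lip the walls are cut down to 21 mm and folded into a V that stands out 20 mm. Oiled inside
- handle (a point): Middle of the grab bar: round steel bar 12 mm thick, straight part 76 mm long parallel to the tray's y axis, bridging the corner on two legs; in the tray's frame at x = +85, y = 0, z = 75 mm (33 mm above the rim, free below). Pinch it from above, fingers closing along the tray's x axis; being round it can turn between them
- lip_foot (a point): The outside bottom point of the lip corner, the point on which the tray pivots when the bar is raised; in the tray's frame x = -134 mm, y = 0, z = 0
- lip_in (a point): Inside corner at the lip, at the level of the pan's floor: in the tray's frame x = -130, y = 0, z = 3 mm. The nuts are to end crowded round this point. Oiled, they start to slide at a slope of about 10 to 14 degrees, but to run along a wall into the corner they need up to about 25
- nut1: Brass-coloured hex nut, 24 mm across flats, 13 mm high, 33 g, lying flat somewhere on the tray's floor, apart from the others and away from the lip corner. Origin: centre of its underside
- nut2: Brass-coloured hex nut, 24 mm across flats, 13 mm high, 33 g, lying flat somewhere on the tray's floor, apart from the others and away from the lip corner. Origin: centre of its underside
- nut3: Brass-coloured hex nut, 24 mm across flats, 13 mm high, 33 g, lying flat somewhere on the tray's floor, apart from the others and away from the lip corner. Origin: centre of its underside
- nut4: Brass-coloured hex nut, 24 mm across flats, 13 mm high, 33 g, lying flat somewhere on the tray's floor, apart from the others and away from the lip corner. Origin: centre of its underside
- nut5: Brass-coloured hex nut, 24 mm across flats, 13 mm high, 33 g, lying flat somewhere on the tray's floor, apart from the others and away from the lip corner. Origin: centre of its underside
- nut6: Brass-coloured hex nut, 24 mm across flats, 13 mm high, 33 g, lying flat somewhere on the tray's floor, apart from the others and away from the lip corner. Origin: centre of its underside
- oil_can: Bystander: a green pump oil can, round, 68 mm wide, 98 mm high to its cap, with a thin steel spout that rises to 150 mm, loose. Origin: centre of its underside
- hub: Bystander: a dark steel flanged wheel hub, flange 94 mm wide, 52 mm high, loose. Origin: centre of its underside
- spanner: Bystander: a steel spanner, about 190 mm long, lying flat along its x axis, loose. Origin: centre of its underside

How it is judged:
By the outcome, as a careful person would: the job done as asked, in the order asked, and still so for the second after the job is handed in, while the arm keeps its last pose, push and grip.
It also fails if it takes over 32 s, if anything falls off the work surface, if the arm or the gripper's body presses on something with over 40 N, if the wrist force passes 120 N, or if a joint passes its speed limit or range.

## Working session

There is one attempt and no reset: what is moved stays moved. The work goes in short steps, Python scripts to look and compute and a shell command to move; the robot and the scene stay as the last step left them, time stands still between calls to the robot, and variables do not carry over. Pictures are saved under pics/ and viewed, and the job is handed in when it is done.

```bash
ls; mkdir -p pics; python3 - <<'E'
from bench import *
import cv2,numpy as np
s=state();print(s)
for n in("scene","top"):
    im=read_camera(n);cv2.imwrite(f"pics/{n}0.png",im[:,:,::-1])
    print(n,camera_params(n))
print(camera_params("wrist"))
E
```

```text
pics
{'time_s': 0.0, 'joint_pos': array([ 1.00889582e+00,  1.59081444e-01,  1.59821336e+00, -2.01385777e-05,
        1.38620111e+00, -2.10086944e-01]), 'qd': array([-0.00051748,  0.00068102,  0.00139205, -0.00076222,  0.00032124,
        0.00048509]), 'joint_torque': array([-6.94746268e-05, -3.85576737e+01, -3.22108519e+01,  7.00818468e-02,
        3.78793431e-02, -1.98690041e-04]), 'ee_pos': array([0.19784046, 0.53926001, 0.23061015]), 'ee_rot': array([-0.94712323,  1.35713498,  0.94586936]), 'contact_force': array([-0.12232931,  0.07662323,  0.65550187]), 'wrist_torque': array([ 0.05708426, -0.03346569, -0.0155305 ]), 'grip_width': 0.09197343211093262}
scene {'fx': 436.7019192543526, 'fy': 436.7019192543526, 'cx': 250.93616679026474, 'cy': 196.71708884759306, 'origin': array([ 1.05504576, -0.83366145,  0.87133448]), 'rotation': array([-2.17877644, -0.58951039,  0.30826795])}
top {'fx': 398.3593209248208, 'fy': 398.3593209248208, 'cx': 252.2144854729995, 'cy': 186.4555158675263, 'origin': array([ 0.37185843, -0.00422594,  1.19639992]), 'rotation': array([-2.10639262,  2.14717225, -0.16715299])}
{'fx': 270.78240580148713, 'fy': 270.78240580148713, 'cx': 256.4464430004958, 'cy': 189.28753147516582, 'origin': array([0.12695699, 0.56607451, 0.38428395]), 'rotation': array([2.38488801, 1.66304387, 0.22829638])}
```

View pics/scene0.png

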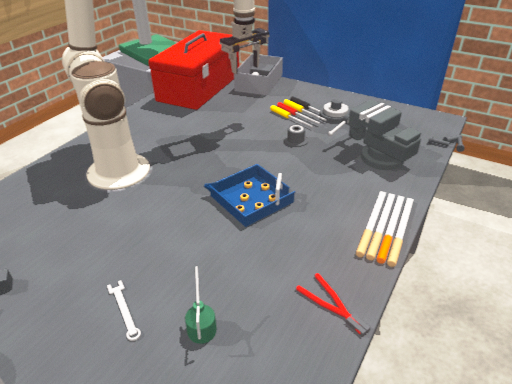

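View pics/top0.png

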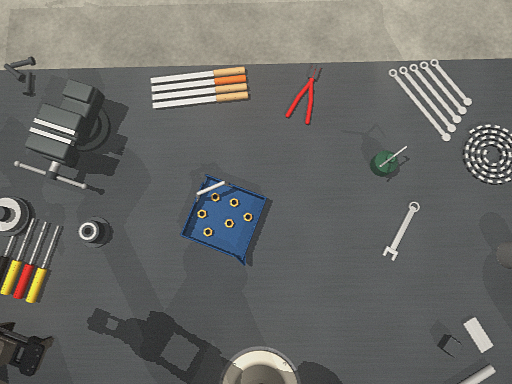

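The top view shows the bar at about (211,187) and the lip near (243,262). I'll zoom in for precision.

```bash
cat > h.py <<'E'
import numpy as np,cv2
from scipy.spatial.transform import Rotation as R
def proj(p,c):
    q=R.from_rotvec(c['rotation']).as_matrix().T@(np.asarray(p,float)-c['origin'])
    return np.array([c['fx']*q[0]/q[2]+c['cx'],c['fy']*q[1]/q[2]+c['cy']])
def back(u,v,z,c):
    d=R.from_rotvec(c['rotation']).as_matrix()@np.array([(u-c['cx'])/c['fx'],(v-c['cy'])/c['fy'],1])
    return c['origin']+d*(z-c['origin'][2])/d[2]
E
python3 - <<'E'
import cv2
im=cv2.imread("pics/top0.png")[165:275,170:285]
cv2.imwrite("pics/topz.png",cv2.resize(im,None,fx=5,fy=5,interpolation=cv2.INTER_CUBIC))
im=cv2.imread("pics/scene0.png")[155:235,195:305]
cv2.imwrite("pics/scz.png",cv2.resize(im,None,fx=7,fy=7,interpolation=cv2.INTER_CUBIC))
E
```

```text
(no output)
```

View pics/topz.png

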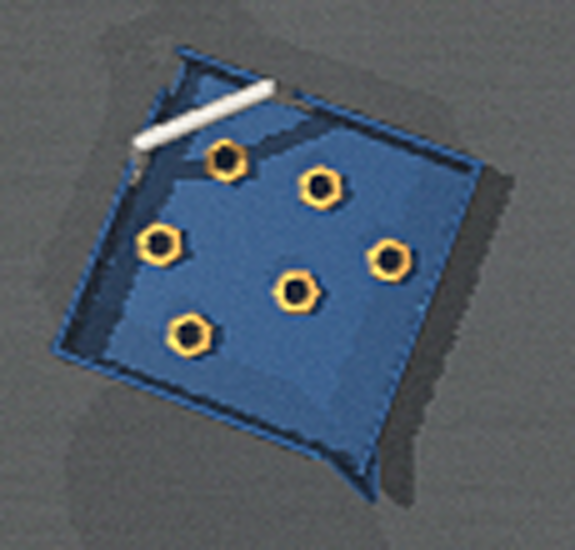

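View pics/scz.png

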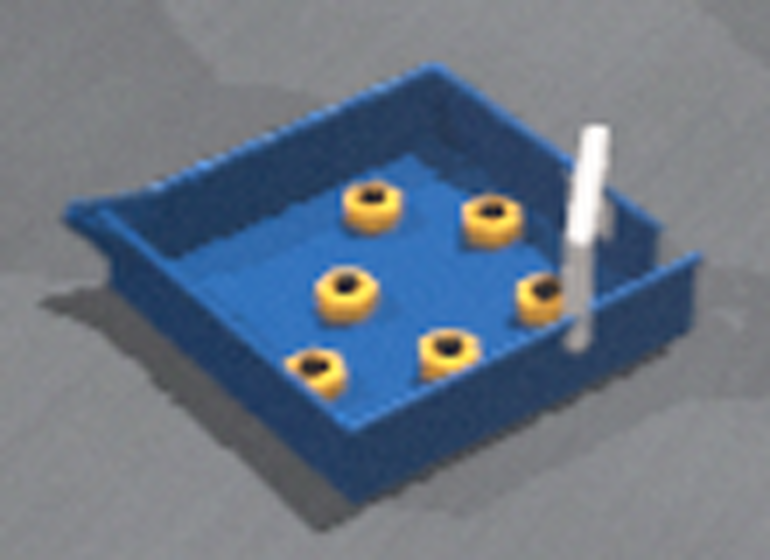

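```bash
cat > fit.py <<'E'
from bench import *
from h import *
from scipy.optimize import least_squares
t=camera_params("top");s=camera_params("scene")
T=lambda x,y:(170+(x+.5)/5-.5,165+(y+.5)/5-.5); S=lambda x,y:(195+(x+.5)/7-.5,155+(y+.5)/7-.5)
obs=[(t,T(180,48),(134,0,42)),(t,T(55,347),(0,134,42)),(t,T(483,165),(0,-134,42)),
(t,T(137,145),(85,41,75)),(t,T(272,88),(85,-41,75)),
(s,S(433,64),(0,134,42)),(s,S(350,428),(0,-134,42)),(s,S(697,258),(134,0,42)),(s,S(355,502),(0,-134,0)),(s,S(692,328),(134,0,0))]
# sign of y is resolved below
def res(p):
    c,sn=np.cos(p[2]),np.sin(p[2]);o=[]
    for cam,uv,q in obs:
        q=np.array(q)/1000
        w=[p[0]+c*q[0]-sn*q[1],p[1]+sn*q[0]+c*q[1],q[2]]
        o+=list(proj(w,cam)-uv)
    return np.array(o)
for c in range(4):
    r=least_squares(res,[.37,.05,c*1.57])
    print(r.x,r.cost)
    if c==0 or r.cost<best.cost: best=r
p=best.x;print(best.fun.reshape(-1,2).round(1))
a=np.array([np.cos(p[2]),np.sin(p[2])])
h=p[:2]+.085*a;l=p[:2]-.134*a
print("handle",h,"lip",l,"dir",a, np.degrees(p[2]), "reach",np.hypot(*h))
E
python3 fit.py
```

```text
[0.48508499 0.09634766 0.3945782 ] 4.697447667989081
[0.48508499 0.09634766 0.3945782 ] 4.697447667989055
[0.48508499 0.09634766 0.3945782 ] 4.697447667989096
[0.48508499 0.09634766 6.67776351] 4.697447667989089
[[-0.5  0.2]
 [-0.6  0.4]
 [-1.4 -0.2]
 [-0.1 -0.4]
 [-0.7 -0.4]
 [-0.   1.2]
 [-0.3  0.9]
 [-0.6  0.5]
 [-0.7  1.1]
 [-0.4  1. ]]
handle [0.56355349 0.12902326] lip [0.36138171 0.04483553] dir [0.92315879 0.38441884] 22.60766575486408 reach 0.5781345297288543
```

```bash
cat > plan.py <<'E'
from bench import *
from h import *
import sys
h=np.array([0.5636,0.1290]);a=np.array([0.92316,0.38442]);l=h-.219*a
s=state();M=R.from_rotvec(s['ee_rot']).as_matrix()
print("t",s['time_s'],"pos",s['ee_pos'].round(4),"w",s['grip_width'],"F",s['contact_force'].round(1),"j",s['joint_pos'].round(2));print(M.round(3))
for sg in(1,-1):
    z=np.array([*(sg*a),0]);x=np.array([0,0,-1]);D=np.column_stack([x,np.cross(z,x),z])
    print("roll",R.from_matrix(M.T@D).as_rotvec().round(4))
# positions in tool axes for tilt angles
r=np.hypot(.219,.075);f=np.arctan2(.075,.219)
for th in map(float,sys.argv[1:]):
    b=f+np.radians(th);p=np.array([*(l+a*r*np.cos(b)),r*np.sin(b)-.002])
    print(th,"tcp",p.round(4),"shift",(M.T@(p-s['ee_pos'])*1000).round(1))
E
python3 plan.py 0
```

```text
t 0.1 pos [0.1979 0.5393 0.2307] w 0.09183705492844398 F [-0.8 -0.   0.6] j [ 1.01  0.16  1.6  -0.    1.39 -0.21]
[[-0.001 -0.939  0.345]
 [-0.001  0.345  0.939]
 [-1.     0.    -0.002]]
roll [ 8.245e-01 -1.700e-03  4.000e-04]
roll [-2.3171e+00 -5.0000e-04 -2.1000e-03]
0.0 tcp [0.5636 0.129  0.073 ] shift [ 158.  -484.8 -258.9]
```

```bash
python3 -m pendant '[[0,-20,-10,0.05],[0,-50,-26,0.12],[0,-82,-44,0.19],[0,-114,-61,0.26],[0,-146,-78,0.33],[0,-178,-95,0.40],[0,-210,-112,0.47],[0,-242,-129,0.54],[0,-274,-146,0.61],[0,-306,-163,0.68],[0,-338,-181,0.75],[0,-360,-193,0.825]]' -0.3; python3 plan.py 0
```

```text
time_s: 1.1
ee_pos: [0.471, 0.232, 0.2312]
ee_rot: [-0.306, 1.55, 0.304]
contact_force: [0.5, 0.3, -0.2]
grip_width: 0.0598
t 1.1 pos [0.471  0.232  0.2312] w 0.059751597669861566 F [ 0.5  0.3 -0.2] j [ 0.23  0.03  1.74 -0.    1.38 -0.16]
[[-0.    -0.379  0.925]
 [-0.001  0.925  0.379]
 [-1.    -0.001 -0.   ]]
roll [-0.0058 -0.0005  0.0007]
roll [3.1358e+00 1.0000e-03 7.0000e-04]
0.0 tcp [0.5636 0.129  0.073 ] shift [ 158.3 -130.3   46.8]
```

```bash
python3 -m pendant '[[0,-22,8,0],[5,-50,18,0],[15,-80,29,0],[30,-105,38,0],[50,-122,44,0],[65,-130,47,0],[80,-130,47,0],[88,-130,47,0],[90,-130,47,0]]' -0.1; python3 - <<'E'
from bench import *
from h import *
import cv2
c=camera_params("wrist");w=read_camera("wrist");t=read_camera("top");s=read_camera("scene")
for n,i in(("w1",w),("t1",t),("s1",s)): cv2.imwrite(f"pics/{n}.png",i[:,:,::-1])
h=np.array([0.5636,0.1290]);y=np.array([-0.38442,.92316])
for k in(-.038,0,.038): print(proj([*(h+k*y),.075],c))
E
python3 plan.py 0
```

```text
time_s: 1.85
ee_pos: [0.5614, 0.1325, 0.1393]
ee_rot: [-0.308, 1.553, 0.31]
contact_force: [-0.5, -0.5, -0.8]
grip_width: 0.0505
[256.8750311  251.11436396]
[256.80476472 211.02351312]
[256.7280105  167.23099193]
t 2.0 pos [0.563  0.1329 0.1422] w 0.05068620310826661 F [-0.   0.1  0.1] j [ 0.02  0.25  1.67  0.    1.22 -0.37]
[[ 0.001 -0.384  0.923]
 [ 0.     0.923  0.384]
 [-1.    -0.     0.001]]
roll [0.     0.0007 0.0002]
roll [-3.1416e+00 -3.0000e-04  1.1000e-03]
0.0 tcp [0.5636 0.129  0.073 ] shift [69.2 -3.8 -1. ]
```

View pics/w1.png

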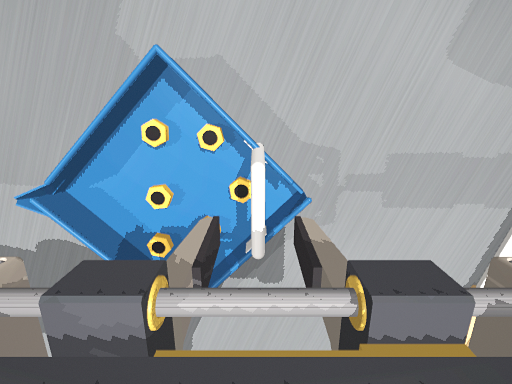

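View pics/s1.png

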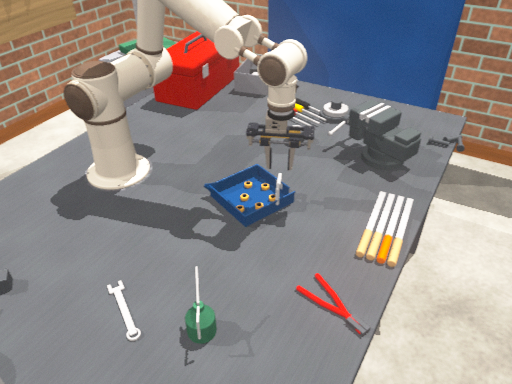

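```bash
python3 - <<'E'
from bench import *
from h import *
import cv2
c=camera_params("wrist");w=read_camera("wrist");cv2.imwrite("pics/w2.png",cv2.resize(w[20:300,0:400,::-1],None,fx=2,fy=2))
p=np.array([.48508,.09635]);A=np.array([[.92316,-.38442],[.38442,.92316]])
for q in[(134,0,42),(0,134,42),(-154,0,21),(85,-38,75),(85,38,75)]:
    u=proj([*(p+A@np.array(q[:2])/1000),q[2]/1000],c);print(q,u.round(1),((u-[0,20])*2).round())
E
```

```text
(134, 0, 42) [304.5 197.8] [609. 356.]
(0, 134, 42) [153.9  47.3] [308.  55.]
(-154, 0, 21) [ 28.3 192.3] [ 57. 345.]
(85, -38, 75) [254.5 249.1] [509. 458.]
(85, 38, 75) [254.3 166.1] [509. 292.]
```

View pics/w2.png

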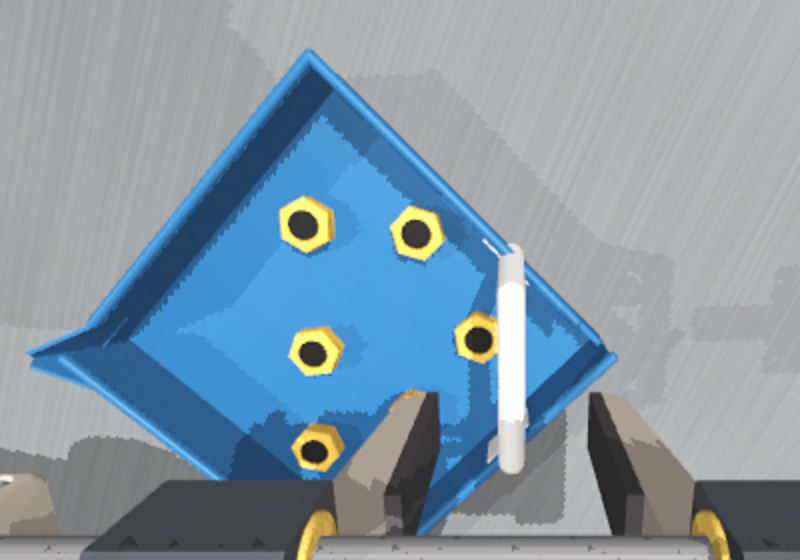

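```bash
python3 -m pendant '[[15,-1,0,0],[30,-2,0,0],[45,-2,0,0],[56,-2,0,0],[64,-2,0,0],[68,-2,0,0],[68,-2,0,0],[68,-2,0,0],[68,-2,0,0]]'; python3 -m pendant '[[0,0,0,0],[0,0,0,0],[0,0,0,0],[0,0,0,0],[0,0,0,0],[0,0,0,0],[0,0,0,0],[0,0,0,0]]' 1 25; python3 plan.py 0 ;python3 - <<'E'
from bench import *
import cv2
w=read_camera("wrist");cv2.imwrite("pics/w3.png",w[:,:,::-1])
E
```

```text
time_s: 2.8
ee_pos: [0.5644, 0.1308, 0.0746]
ee_rot: [-0.309, 1.547, 0.309]
contact_force: [1.4, -0.3, 0.4]
grip_width: 0.0498
time_s: 3.47
ee_pos: [0.5635, 0.1307, 0.0736]
ee_rot: [-0.309, 1.549, 0.309]
contact_force: [-0.6, -0.6, 1.7]
grip_width: 0.0114
t 3.4667 pos [0.5635 0.1307 0.0736] w 0.011393304442045997 F [-0.6 -0.6  1.7] j [ 0.02  0.34  1.71 -0.    1.09 -0.37]
[[-0.    -0.384  0.923]
 [-0.     0.923  0.384]
 [-1.     0.    -0.   ]]
roll [-0.0004 -0.0005 -0.    ]
roll [ 3.1412e+00 -1.0000e-04  8.0000e-04]
0.0 tcp [0.5636 0.129  0.073 ] shift [ 0.6 -1.6 -0.5]
```

View pics/w3.png

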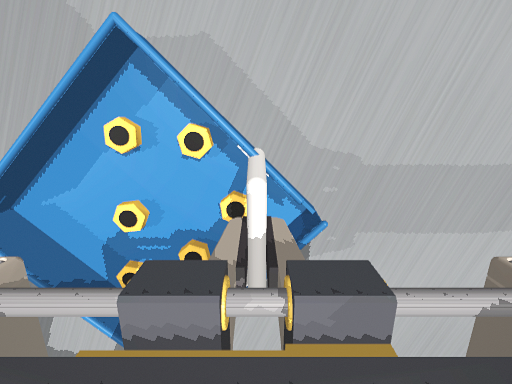

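Held (opening 11.4 mm on the 12 mm bar). Now the arc.

```bash
python3 -c "
import numpy as np
r=np.hypot(219,75);f=np.arctan2(75,219)
for t in range(0,36,1):
  b=f+np.radians(t);print(t,round(75-r*np.sin(b),1),round(r*np.cos(b)-219,1))"
```

```text
0 0.0 0.0
1 -3.8 -1.3
2 -7.6 -2.8
3 -11.4 -4.2
4 -15.1 -5.8
5 -18.8 -7.4
6 -22.5 -9.0
7 -26.1 -10.8
8 -29.7 -12.6
9 -33.3 -14.4
10 -36.9 -16.4
11 -40.4 -18.3
12 -43.9 -20.4
13 -47.3 -22.5
14 -50.8 -24.6
15 -54.1 -26.9
16 -57.5 -29.2
17 -60.8 -31.5
18 -64.0 -33.9
19 -67.2 -36.3
20 -70.4 -38.9
21 -73.5 -41.4
22 -76.6 -44.0
23 -79.6 -46.7
24 -82.6 -49.4
25 -85.5 -52.2
26 -88.4 -55.0
27 -91.2 -57.9
28 -94.0 -60.8
29 -96.8 -63.8
30 -99.5 -66.8
31 -102.1 -69.9
32 -104.7 -73.0
33 -107.2 -76.2
34 -109.6 -79.4
35 -112.0 -82.6
```

```bash
python3 -m pendant '[[-1.9,-0,-0.6,0],[-3.8,0,-1.3,0],[-7.6,0,-2.8,0],[-11.4,0,-4.2,0],[-15.1,0,-5.8,0],[-18.8,0,-7.4,0],[-22.5,0,-9,0],[-26.1,0,-10.8,0],[-28,0,-11.7,0],[-29.7,0,-12.6,0],[-29.7,0,-12.6,0]]'; python3 - <<'E'
from bench import *
from h import *
import cv2
t=read_camera("top");s=read_camera("scene")
a=cv2.resize(t[165:275,170:285],(460,440),interpolation=2);b=cv2.resize(s[145:235,195:305],(340,278),interpolation=2)
o=np.zeros((440,800,3),np.uint8);o[:,:460]=a;o[:278,460:]=b
cv2.imwrite("pics/c4.png",o[:,:,::-1])
E
```

```text
time_s: 4.43
ee_pos: [0.5522, 0.1258, 0.1038]
ee_rot: [-0.309, 1.548, 0.309]
contact_force: [0.1, 0.4, -6.2]
grip_width: 0.011
```

View pics/c4.png

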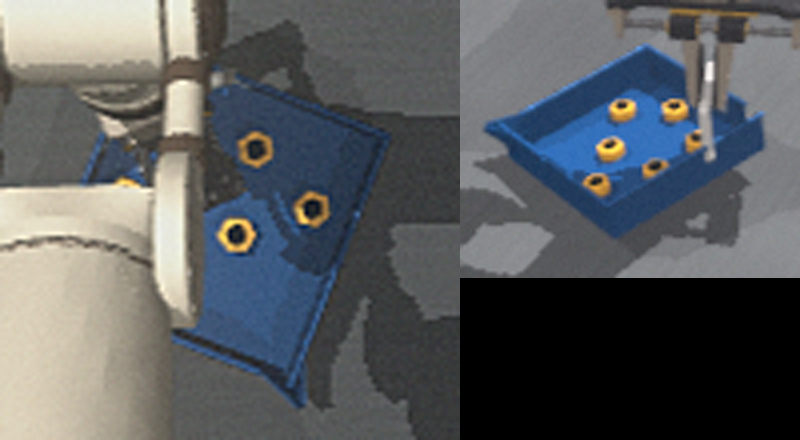

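The tray pivots on the lip; no nut has moved yet at 8°. I'll go on slowly through the slip range.

```bash
cat > look.py <<'E'
from bench import *
from h import *
import cv2,sys
t=read_camera("top");s=read_camera("scene");w=read_camera("wrist")
b=cv2.resize(s[145:235,195:305],(440,360),interpolation=2)
o=np.zeros((560,800,3),np.uint8);o[:360,:440]=b;o[:340,455:800]=cv2.resize(t[165:275,170:285],(345,330),interpolation=2)[:340] if 0 else np.vstack([cv2.resize(t[165:275,170:285],(345,330),interpolation=2),np.zeros((10,345,3),np.uint8)])
o[360:,:270]=cv2.resize(w,(270,200),interpolation=3)
cv2.imwrite(f"pics/{sys.argv[1]}.png",o[:,:,::-1])
st=state();print(st['time_s'],st['ee_pos'].round(4),st['contact_force'].round(1),st['wrist_torque'].round(2))
E
python3 -m pendant '[[-1.8,0,-0.9,0],[-3.6,0,-1.8,0],[-5.4,0,-2.8,0],[-7.2,0,-3.8,0],[-9,0,-4.7,0],[-10.7,0,-5.7,0],[-12.5,0,-6.7,0],[-14.2,0,-7.8,0],[-15.9,0,-8.8,0],[-17.6,0,-9.9,0],[-19.4,0,-10.9,0],[-21.1,0,-12,0]]';python3 look.py c5
```

```text
time_s: 5.53
ee_pos: [0.5409, 0.1212, 0.1246]
ee_rot: [-0.309, 1.549, 0.309]
contact_force: [-0.1, 0.6, -5.5]
grip_width: 0.0111
5.6833 [0.5409 0.1212 0.1246] [ 1.1 -0.6 -6.2] [ 0.02 -0.15  0.02]
```

View pics/c5.png

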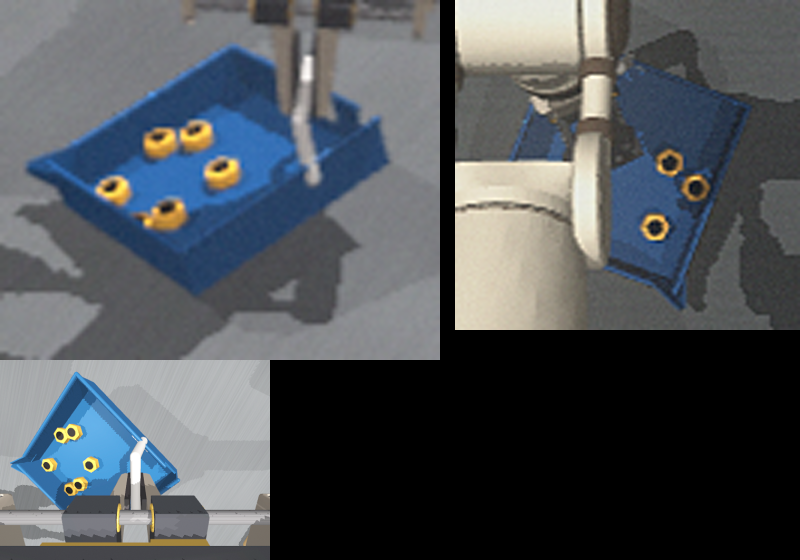

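The nuts are sliding smoothly towards the lip. I'll let them settle, then raise further.

```bash
python3 -m pendant '[[0,0,0,0],[0,0,0,0],[0,0,0,0],[0,0,0,0],[0,0,0,0],[0,0,0,0],[0,0,0,0],[0,0,0,0]]' 
python3 -m pendant '[[-1.7,0,-1.1,0],[-3.3,0,-2.3,0],[-5,0,-3.4,0],[-6.7,0,-4.6,0],[-8.3,0,-5.7,0],[-10,0,-6.9,0],[-11.6,0,-8.1,0],[-13.2,0,-9.3,0],[-14.8,0,-10.5,0],[-16.4,0,-11.7,0],[-18,0,-13,0],[-19.6,0,-14.3,0]]';python3 look.py c6
```

```text
time_s: 6.35
ee_pos: [0.5409, 0.1212, 0.1243]
ee_rot: [-0.309, 1.549, 0.309]
contact_force: [0.2, 0.2, -6.0]
grip_width: 0.0115
time_s: 7.35
ee_pos: [0.5278, 0.1158, 0.1443]
ee_rot: [-0.309, 1.548, 0.309]
contact_force: [0.1, -0.6, -6.2]
grip_width: 0.0112
7.5 [0.5279 0.1157 0.1442] [ 0.3 -0.2 -5.9] [ 0.01 -0.2   0.05]
```

View pics/c6.png

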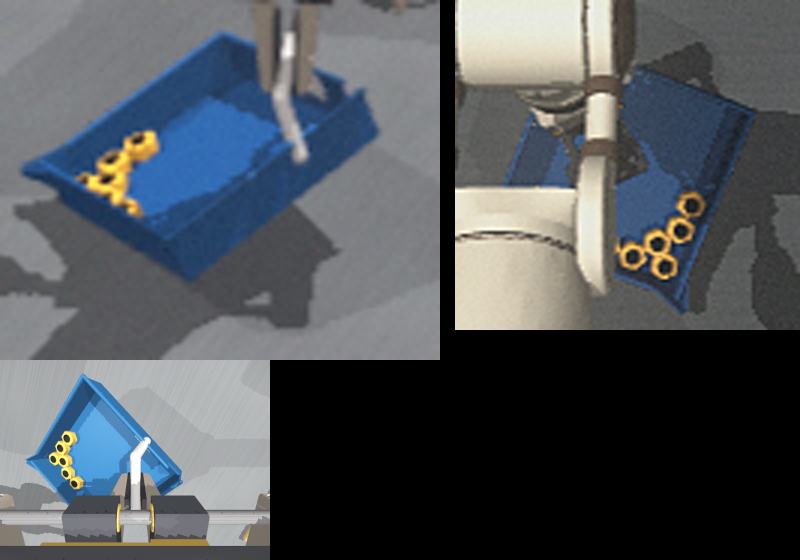

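```bash

python3 -m pendant '[[-1.6,0,-1.2,0],[-3.1,0,-2.5,0],[-4.7,0,-3.8,0],[-6.2,0,-5.1,0],[-7.7,0,-6.4,0],[-9.2,0,-7.8,0],[-10.7,0,-9.1,0],[-12.2,0,-10.5,0],[-13.7,0,-11.9,0],[-15.1,0,-13.3,0],[-16.6,0,-14.7,0],[-18,0,-16.1,0]]';python3 -m pendant '[[0,0,0,0],[0,0,0,0],[0,0,0,0],[0,0,0,0],[0,0,0,0],[0,0,0,0]]';python3 look.py c7
```

```text
time_s: 8.5
ee_pos: [0.5128, 0.1095, 0.1622]
ee_rot: [-0.309, 1.548, 0.309]
contact_force: [0.9, 1.6, -4.9]
grip_width: 0.0109
time_s: 9.0
ee_pos: [0.5129, 0.1096, 0.162]
ee_rot: [-0.309, 1.549, 0.309]
contact_force: [-0.1, 1.1, -5.7]
grip_width: 0.0111
9.15 [0.5129 0.1096 0.162 ] [ 0.6  0.2 -4.6] [ 0.05 -0.2   0.07]
```

View pics/c7.png

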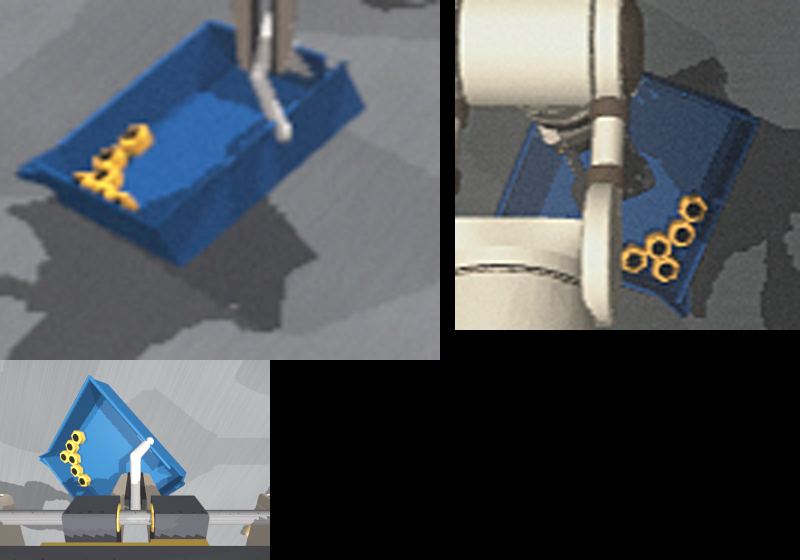

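```bash
cat > wl.py <<'E'
from bench import *
import cv2,sys
w=read_camera("wrist");cv2.imwrite(f"pics/{sys.argv[1]}.png",cv2.resize(w[20:270,50:360,::-1],None,fx=2.5,fy=2.4,interpolation=2))
E
python3 wl.py w8
```

```text
(no output)
```

View pics/w8.png

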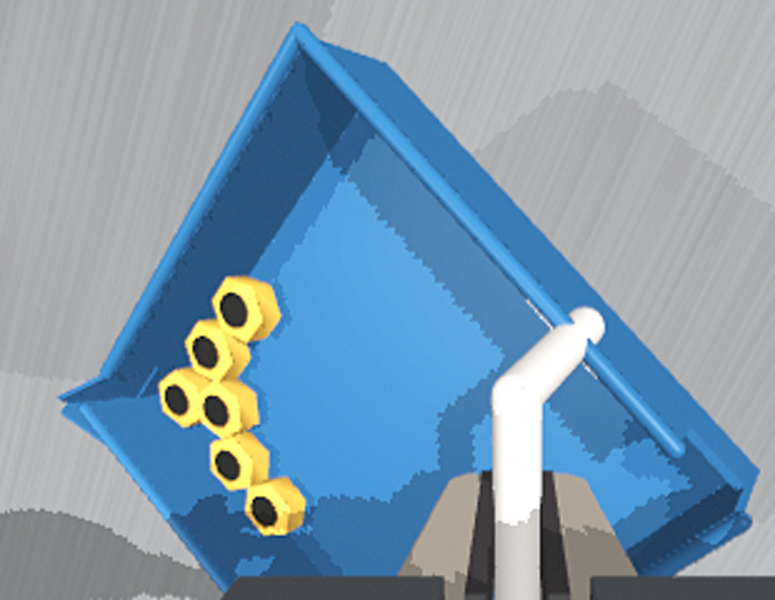

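```bash
cat > nuts.py <<'E'
from bench import *
from h import *
import sys
# usage: nuts.py pixel file args u,v in w-image zoom (2.5,2.4 off 50,20)
c=camera_params("wrist");s=state()
M=R.from_rotvec(s['ee_rot']).as_matrix();bar=s['ee_pos']-.002*M[:,0]
a=np.array([.92316,.38442,0])
b=np.arcsin(bar[2]/np.hypot(.219,.075));th=b-np.arctan2(.075,.219)
print("tilt",np.degrees(th))
up=np.array([0,0,1.]);X=a*np.cos(th)+up*np.sin(th);Z=-a*np.sin(th)+up*np.cos(th);Y=np.cross(Z,X)
T=np.column_stack([X,Y,Z]);O=bar-T@[.085,0,.075]
print("foot",(O+T@[-.134,0,0]).round(4))
z=lambda uv:((uv-[50,20])*[2.5,2.4]).round()
for q in[(-130,0,3),(-134,0,21),(0,134,42),(134,0,42),(85,38,75)]:print(q,z(proj(O+T@(np.array(q)/1000),c)))
d0=R.from_rotvec(c['rotation']).as_matrix()
for k in sys.argv[1:]:
    u,v=map(float,k.split(','));u=u/2.5+50;v=v/2.4+20
    d=T.T@d0@np.array([(u-c['cx'])/c['fx'],(v-c['cy'])/c['fy'],1]);o=T.T@(c['origin']-O)
    p=(o+d*(.016-o[2])/d[2])*1000;print(k,p.round(0),"dist lip",np.hypot(p[0]+130,p[1]).round(0))
E
python3 nuts.py 233,309 205,352 177,400 215,410 228,463 265,511
```

```text
tilt 26.197721386044147
foot [ 0.3621  0.0468 -0.    ]
(-130, 0, 3) [174. 385.]
(-134, 0, 21) [133. 393.]
(0, 134, 42) [299.  24.]
(134, 0, 42) [741. 519.]
(85, 38, 75) [513. 389.]
233,309 [-70.  42.  16.] dist lip 73.0
205,352 [-89.  22.  16.] dist lip 46.0
177,400 [-112.   -2.   16.] dist lip 19.0
215,410 [-88.  -4.  16.] dist lip 42.0
228,463 [-84. -29.  16.] dist lip 54.0
265,511 [-65. -49.  16.] dist lip 81.0
```

The lead nut is in the corner, but the row is arched, with the outer nuts 73–81 mm from the lip point. I'll raise it a bit more.

```bash

python3 -m pendant '[[-1.4,0,-1.4,0],[-2.8,0,-2.9,0],[-4.2,0,-4.3,0],[-5.6,0,-5.8,0],[-7,0,-7.3,0],[-8.4,0,-8.8,0],[-9.7,0,-10.3,0],[-11.1,0,-11.8,0],[-12.4,0,-13.3,0],[-13.7,0,-14.9,0],[-13.7,0,-14.9,0],[-13.7,0,-14.9,0]]';python3 wl.py w9
```

```text
time_s: 10.2
ee_pos: [0.4991, 0.1038, 0.1758]
ee_rot: [-0.309, 1.548, 0.309]
contact_force: [0.9, -0.0, -6.4]
grip_width: 0.0112
```

View pics/w9.png

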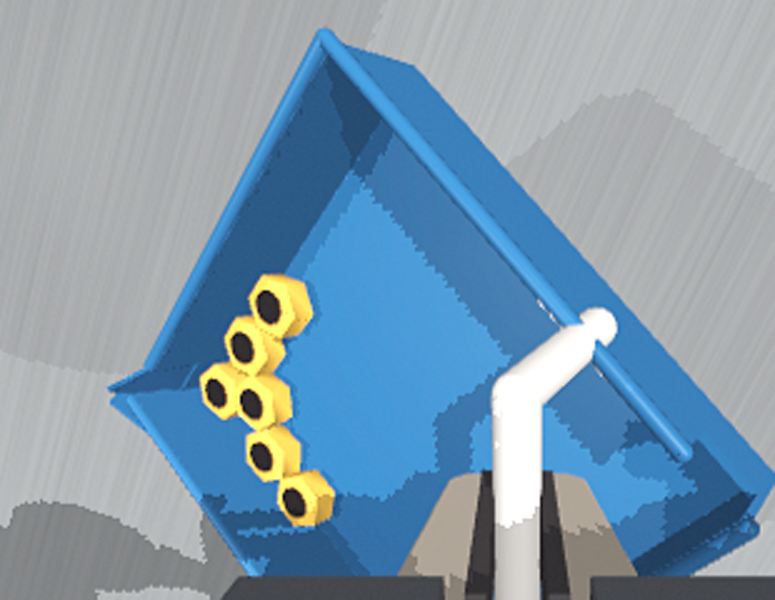

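The packing hasn't changed: friction is holding the arch. I'll give it gentle quick jiggles along the arc, with no bench sliding.

```bash

python3 -m pendant '[[5.4,0,5.8,0],[0,0,0,0],[5.4,0,5.8,0],[0,0,0,0],[5.4,0,5.8,0],[0,0,0,0],[5.4,0,5.8,0],[0,0,0,0],[0,0,0,0],[0,0,0,0]]';python3 wl.py w10; python3 plan.py | head -1
```

```text
time_s: 11.08
ee_pos: [0.4989, 0.1038, 0.1758]
ee_rot: [-0.309, 1.549, 0.309]
contact_force: [0.6, -1.2, -6.5]
grip_width: 0.011
t 11.1333 pos [0.499  0.1038 0.1757] w 0.011272446249066445 F [-0.2  0.3 -7.2] j [-0.03  0.04  1.84 -0.    1.26 -0.43]
```

View pics/w10.png

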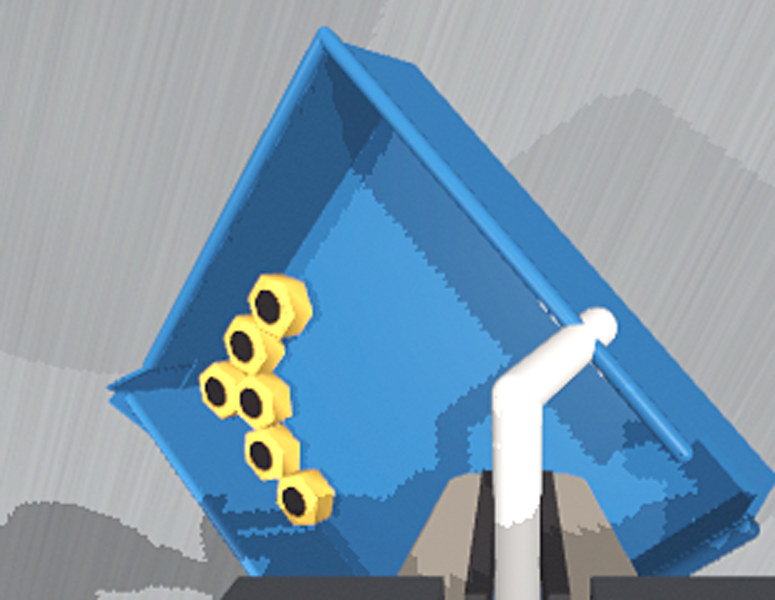

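```bash
python3 nuts.py 268,306 242,349 214,391 250,403 261,456 295,500
```

```text
tilt 31.245657513842342
foot [ 0.362   0.0468 -0.    ]
(-130, 0, 3) [217. 379.]
(-134, 0, 21) [178. 385.]
(0, 134, 42) [325.  29.]
(134, 0, 42) [750. 528.]
(85, 38, 75) [513. 389.]
268,306 [-70.  42.  16.] dist lip 73.0
242,349 [-90.  21.  16.] dist lip 45.0
214,391 [-114.   -1.   16.] dist lip 16.0
250,403 [-89.  -4.  16.] dist lip 41.0
261,456 [-86. -30.  16.] dist lip 53.0
295,500 [-66. -48.  16.] dist lip 80.0
```

The nuts are in contact, but the arch still holds. A small sideways shake of ±4 mm, ending where it began, should break its symmetry.

```bash

python3 -m pendant '[[0,4,0,0.02],[0,-4,0,-0.02],[0,4,0,0.02],[0,-4,0,-0.02],[0,4,0,0.02],[0,-4,0,-0.02],[0,4,0,0.02],[0,-4,0,-0.02],[0,0,0,0],[0,0,0,0]]';python3 wl.py w11; python3 plan.py | head -1
```

```text
time_s: 11.97
ee_pos: [0.4992, 0.1039, 0.1759]
ee_rot: [-0.309, 1.548, 0.309]
contact_force: [0.0, -0.1, -4.8]
grip_width: 0.0111
t 12.0167 pos [0.4993 0.1038 0.1759] w 0.011227123876990775 F [ 0.  -0.1 -5.4] j [-0.03  0.04  1.84 -0.    1.26 -0.43]
```

View pics/w11.png

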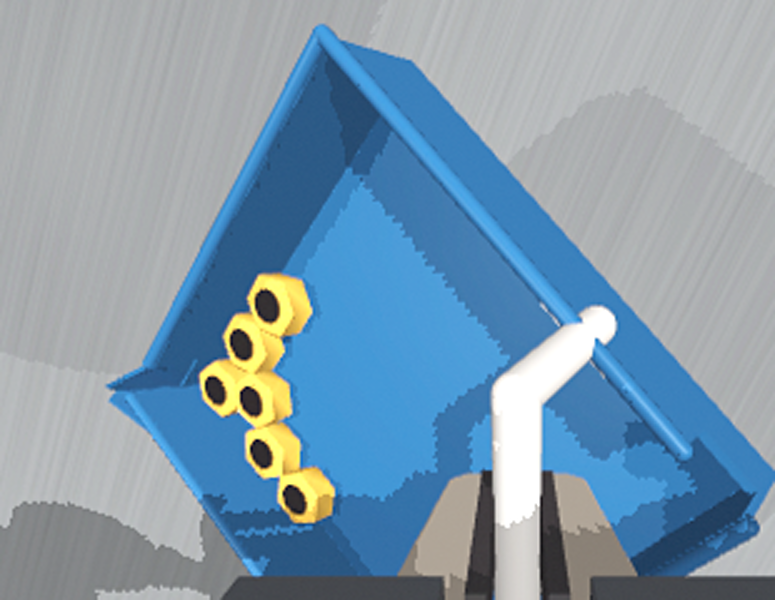

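```bash

python3 -m pendant '[[0,8,0,0],[0,-8,0,0],[0,8,0,0],[0,-8,0,0],[0,8,0,0],[0,-8,0,0],[0,8,0,0],[0,0,0,0],[0,0,0,0],[0,0,0,0]]' - 45;python3 wl.py w12; python3 plan.py | head -1
```

```text
time_s: 12.85
ee_pos: [0.499, 0.1039, 0.1756]
ee_rot: [-0.308, 1.549, 0.309]
contact_force: [-0.2, 0.1, -5.5]
grip_width: 0.0107
t 12.9 pos [0.499  0.1038 0.1756] w 0.010651946031948042 F [-0.   0.3 -5.2] j [-0.03  0.04  1.84  0.    1.26 -0.43]
```

View pics/w12.png

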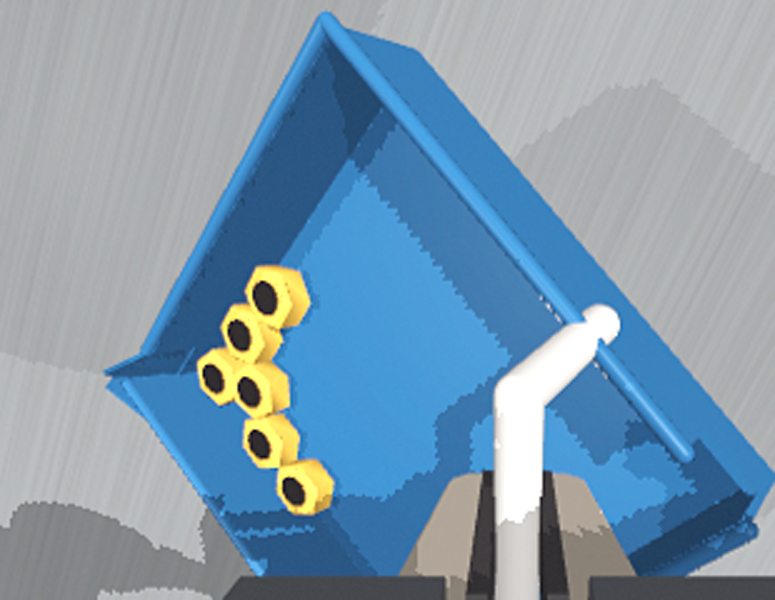

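The tray yawed about 1.5° and the packing is unchanged. I'll make one more modest attempt: lower to about 22°, shake briefly fore and aft to loosen the nuts, then raise again.

```bash

python3 -m pendant '[[6,0,6,0],[12,0,12,0],[19,0,19,0],[25.5,0,25.9,0],[25.5,0,25.9,0],[25.5,2,17,0],[25.5,-2,33,0],[25.5,2,17,0],[25.5,-2,33,0],[25.5,0,25.9,0],[25.5,0,25.9,0]]';python3 look.py c13;python3 wl.py w13; python3 plan.py | head -1
```

```text
time_s: 13.82
ee_pos: [0.5227, 0.1138, 0.1499]
ee_rot: [-0.309, 1.549, 0.309]
contact_force: [-0.5, -0.7, -5.0]
grip_width: 0.0106
13.9667 [0.5226 0.1137 0.1499] [-1.   0.2 -4.6] [-0.13  0.27 -0.04]
t 14.0167 pos [0.5226 0.1137 0.1499] w 0.011107669952806593 F [-1.8  0.3 -5.5] j [-0.01  0.13  1.79 -0.    1.22 -0.41]
```

View pics/w13.png

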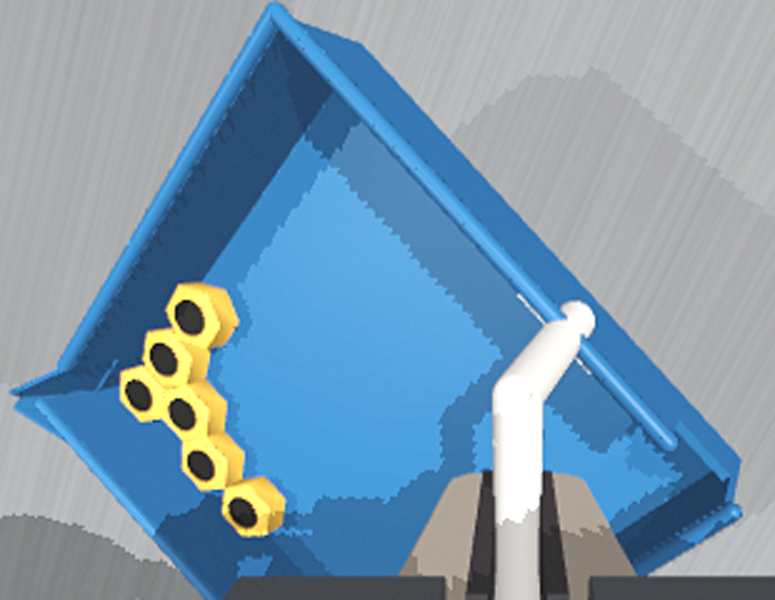

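View pics/c13.png

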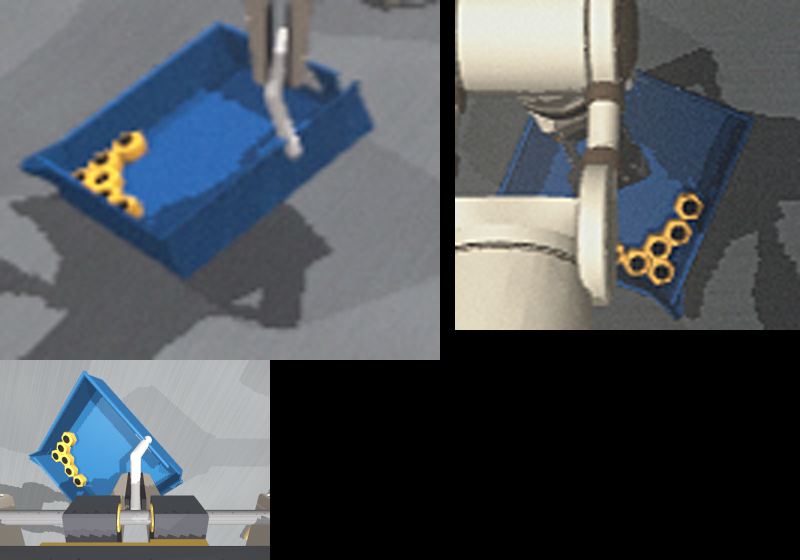

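The arch has started to break: the upper wall nut has moved in beside the lead nut. Repeat once, then raise.

```bash

python3 -m pendant '[[0,2,-9,0],[0,-2,7,0],[0,2,-9,0],[0,-2,7,0],[0,2,-9,0],[0,-2,7,0],[0,0,0,0],[0,0,0,0]]'; python3 -m pendant '[[-3,0,-3,0],[-6,0,-6,0],[-9,0,-9,0],[-12,0,-12,0],[-15,0,-15,0],[-18,0,-18,0],[-21,0,-21.2,0],[-24,0,-24.3,0],[-25.5,0,-25.9,0],[-25.5,0,-25.9,0],[-25.5,0,-25.9,0],[-25.5,0,-25.9,0]]'; python3 wl.py w14; python3 plan.py | head -1
```

```text
time_s: 14.68
ee_pos: [0.5229, 0.1138, 0.1503]
ee_rot: [-0.309, 1.549, 0.309]
contact_force: [-0.8, -0.0, -4.1]
grip_width: 0.0107
time_s: 15.68
ee_pos: [0.4991, 0.1038, 0.1756]
ee_rot: [-0.309, 1.549, 0.309]
contact_force: [0.1, 0.2, -7.1]
grip_width: 0.0102
t 15.7333 pos [0.4991 0.1039 0.1755] w 0.010314143127186825 F [-0.7  0.4 -7. ] j [-0.03  0.04  1.84 -0.    1.26 -0.43]
```

View pics/w14.png

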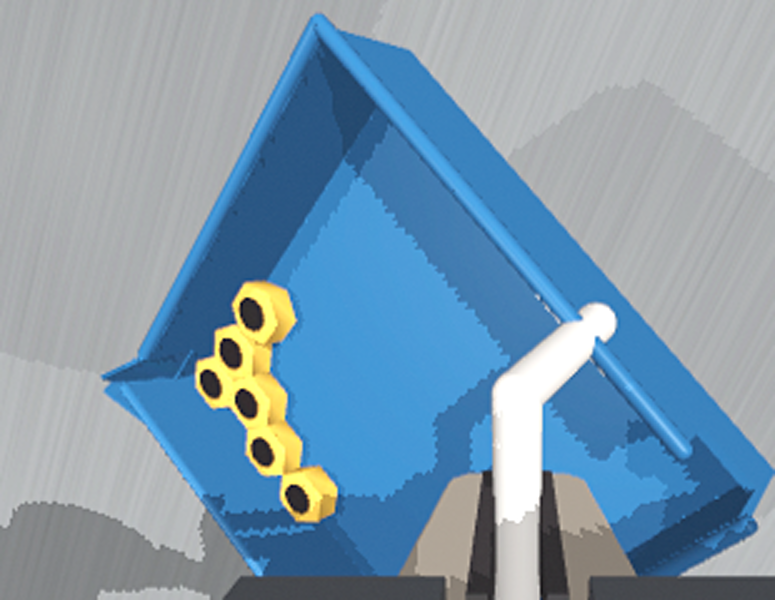

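```bash
python3 nuts.py 253,313 230,352 209,384 247,405 262,452 298,497; python3 look.py c15
```

```text
tilt 31.16493592263799
foot [0.3619 0.0467 0.    ]
(-130, 0, 3) [216. 379.]
(-134, 0, 21) [177. 385.]
(0, 134, 42) [324.  29.]
(134, 0, 42) [749. 528.]
(85, 38, 75) [513. 389.]
253,313 [-80.  39.  16.] dist lip 63.0
230,352 [-99.  19.  16.] dist lip 37.0
209,384 [-117.    2.   16.] dist lip 13.0
247,405 [-91.  -5.  16.] dist lip 39.0
262,452 [-85. -27.  16.] dist lip 53.0
298,497 [-63. -45.  16.] dist lip 81.0
15.8833 [0.4991 0.1039 0.1756] [ 0.6 -0.5 -7.6] [ 0.09 -0.22 -0.02]
```

View pics/c15.png

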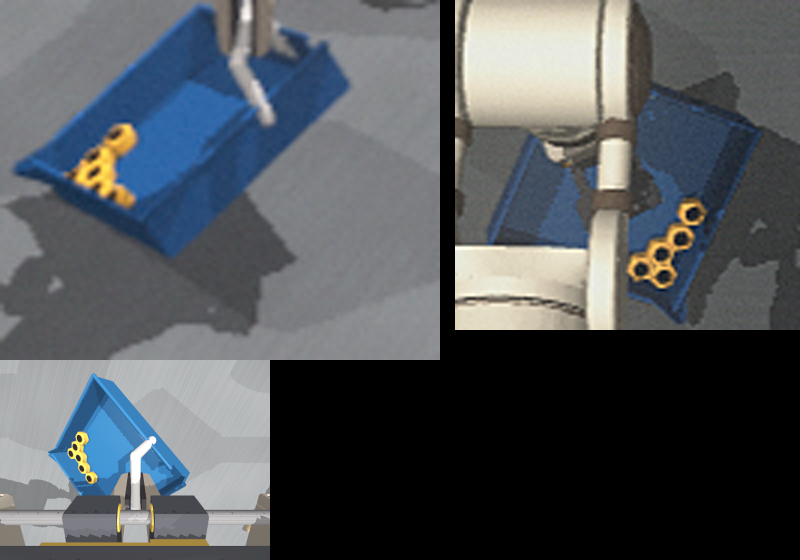

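Better on one side. There's time for one more identical cycle.

```bash

python3 -m pendant '[[8,0,8,0],[17,0,17,0],[25.5,0,25.9,0],[25.5,-2,16,0],[25.5,2,35,0],[25.5,-2,16,0],[25.5,2,35,0],[25.5,-2,16,0],[25.5,2,35,0],[25.5,-2,16,0],[25.5,0,25.9,0],[25.5,0,25.9,0]]'; python3 -m pendant '[[-3,0,-3,0],[-6,0,-6,0],[-9,0,-9,0],[-12,0,-12,0],[-15,0,-15,0],[-18,0,-18,0],[-21,0,-21.2,0],[-24,0,-24.3,0],[-25.5,0,-25.9,0],[-25.5,0,-25.9,0],[-25.5,0,-25.9,0],[-25.5,0,-25.9,0]]'; python3 wl.py w16; python3 plan.py | head -1
```

```text
time_s: 16.88
ee_pos: [0.5231, 0.1139, 0.1499]
ee_rot: [-0.309, 1.549, 0.309]
contact_force: [0.3, 0.5, -4.5]
grip_width: 0.0108
time_s: 17.88
ee_pos: [0.499, 0.1039, 0.1755]
ee_rot: [-0.309, 1.549, 0.309]
contact_force: [0.4, -0.8, -7.7]
grip_width: 0.0105
t 17.9333 pos [0.4991 0.1039 0.1755] w 0.010522525158774831 F [-0.1 -0.2 -7. ] j [-0.03  0.04  1.84  0.    1.26 -0.43]
```

View pics/w16.png

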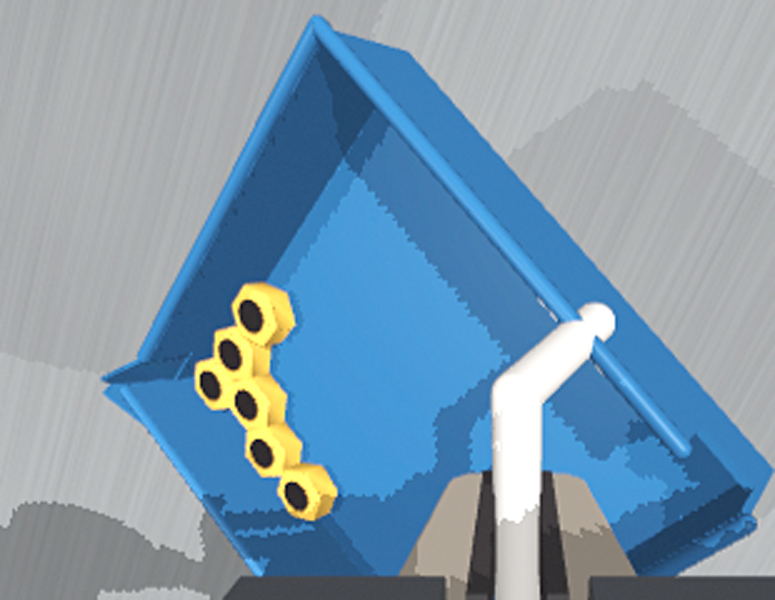

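The packing is stable now. The bar load rose from 5.5 to 7 N after I raised the grip to 45 N, so grip friction may be unloading the lip. I'll ease the grip so the lip rests properly on the bench.

```bash

python3 -m pendant '[[0.5,0,0.5,0],[1,0,1,0],[1.5,0,1.5,0],[1.5,0,1.5,0],[1.5,0,1.5,0],[1.5,0,1.5,0],[1.5,0,1.5,0],[1.5,0,1.5,0],[1.5,0,1.5,0],[1.5,0,1.5,0]]' - 22; python3 look.py c17; python3 wl.py w17; python3 - <<'E'
from bench import *
import cv2
s=read_camera("scene");cv2.imwrite("pics/s17.png",cv2.resize(s[130:240,190:320,::-1],None,fx=6,fy=5.4,interpolation=2))
E
python3 -m pendant '[[0,0,0,0],[0,0,0,0],[0,0,0,0],[0,0,0,0],[0,0,0,0],[0,0,0,0]]'
```

```text
time_s: 18.77
ee_pos: [0.5005, 0.1044, 0.1742]
ee_rot: [-0.309, 1.549, 0.309]
contact_force: [-0.3, 0.3, -3.9]
grip_width: 0.0114
18.9167 [0.5005 0.1044 0.1742] [-0.6 -0.8 -4.7] [-0.15  0.24 -0.01]
time_s: 19.52
ee_pos: [0.5005, 0.1044, 0.1742]
ee_rot: [-0.309, 1.549, 0.309]
contact_force: [-0.2, -0.3, -5.3]
grip_width: 0.0114
```

View pics/s17.png

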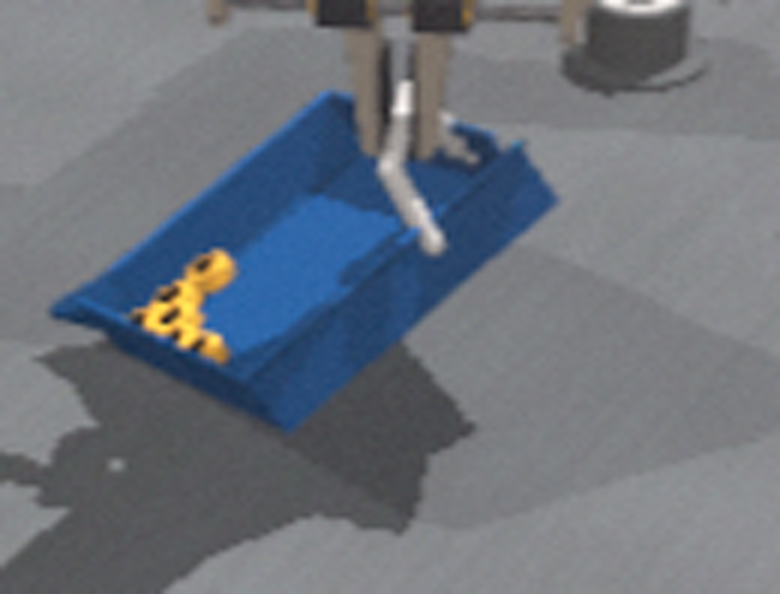

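View pics/w17.png

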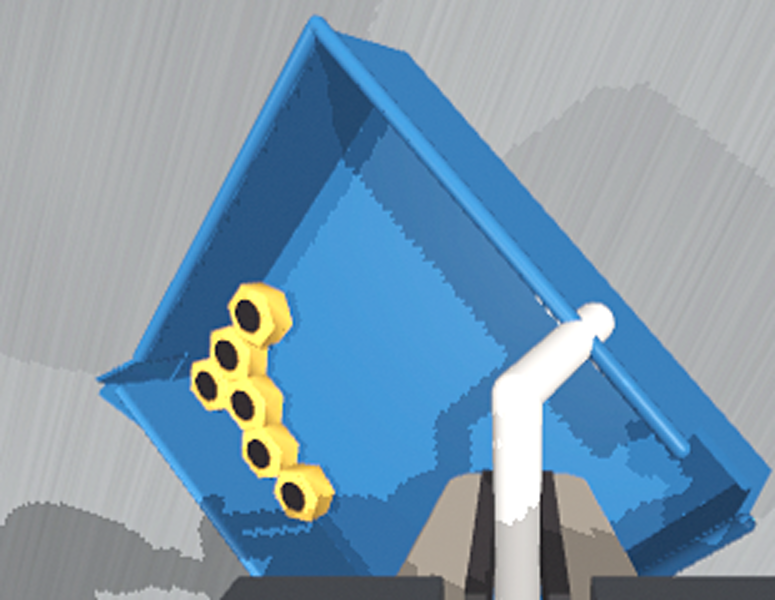

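All six nuts are in the lip corner, the lip is loaded on the bench, and the hold is steady.

```bash
python3 -c "
from bench import *
print(state()['qd'].round(4)); print(close_job())"
```

```text
[-0.0015 -0.0008  0.     -0.0001  0.0007 -0.0002]
the job is handed in; nothing more can be done
None
```

I gripped the tray by its bar and tipped it to about 31° over the lip corner. All six nuts slid down to the lip corner and are touching each other. I handed it in at about 19.5 s, still holding the tray there.

**Last checks**
- The grip opening was 11.4 mm on the 12 mm bar. The joints were still.
- The bar carried about 5 N. It had read about 7 N while I was gripping at 45 N, so I eased the grip to 22 N to put weight back on the lip. I inferred the lip contact from that load and the picture, not from a direct measurement.
- All six nuts were in the tray and none had spilled. The oil can, hub and spanner were not touched.

**What was less than ideal**
- **Nut packing:** the nuts first jammed in an arch along the two walls. I added short shakes, a few mm each way, some of them at about 22°. They tightened one side and shifted the tray by about 1.5° in yaw. The lip may have slid a few millimetres.
- **Furthest nut:** my last measurement put the nut centres 13 to 81 mm from the lip point. Five were within about 63 mm. The outermost is still at about 80 mm along one wall, touching its neighbour, and further shaking did not move it.

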